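# Change over the sampler supply at the toggle bank

### The job

Change the instrument over from the green supply to the blue one at the switch bank: first switch the green toggle fully off (towards the robot's side), then switch the blue toggle fully on (away from the robot). Leave the red toggle on and the white toggle off, without disturbing either.

Things in the scene. Friction and masses are not known exactly. Their poses are not given: they have to be found in the camera images.
- bank: Grey switch console fixed to the bench, 130 (x) x 200 (y) x 50 mm high; origin at the centre of its underside, x to its far (on) side, y along the row. On it four like toggles, 44 mm centre to centre, centred on it, in varying colour order, each on a black module whose top is 58 mm above the bench.
- blue_knob (a point): Centre of the blue knob: a cylinder 16 mm across, 26 mm long along its lever, on an 8 mm steel stem. The centre is 50 mm from the lever's pivot, which lies 60 mm above the bench. The frame turns with the lever; its y axis is level, along the row (the pivot axis). The swing is square to the row: y cross world up points level to the on side.
- blue (a joint): Angle of the blue toggle, rad: 0 = off, leaning 0.45 rad from upright to the console's near side (robot side); 0.9 = on, leaning as far to the far side; hard stops at both. It stays where it is left; about 2 N at the knob moves it. It starts off (0 to 0.08).
- green_knob (a point): Centre of the green knob: a cylinder 16 mm across, 26 mm long along its lever, on an 8 mm steel stem. The centre is 50 mm from the lever's pivot, which lies 60 mm above the bench. The frame turns with the lever; its y axis is level, along the row (the pivot axis). The swing is square to the row: y cross world up points level to the on side.
- green (a joint): Angle of the green toggle, rad: 0 = off, leaning 0.45 rad from upright to the console's near side (robot side); 0.9 = on, leaning as far to the far side; hard stops at both. It stays where it is left; about 2 N at the knob moves it. It starts on (0.82 to 0.9).
- red_knob (a point): Centre of the red knob: a cylinder 16 mm across, 26 mm long along its lever, on an 8 mm steel stem. The centre is 50 mm from the lever's pivot, which lies 60 mm above the bench. The frame turns with the lever; its y axis is level, along the row (the pivot axis). The swing is square to the row: y cross world up points level to the on side.
- red (a joint): Angle of the red toggle, rad: 0 = off, leaning 0.45 rad from upright to the console's near side (robot side); 0.9 = on, leaning as far to the far side; hard stops at both. It stays where it is left; about 2 N at the knob moves it. It starts on (0.82 to 0.9); not to be operated.
- white_knob (a point): Centre of the white knob: a cylinder 16 mm across, 26 mm long along its lever, on an 8 mm steel stem. The centre is 50 mm from the lever's pivot, which lies 60 mm above the bench. The frame turns with the lever; its y axis is level, along the row (the pivot axis). The swing is square to the row: y cross world up points level to the on side.
- white (a joint): Angle of the white toggle, rad: 0 = off, leaning 0.45 rad from upright to the console's near side (robot side); 0.9 = on, leaning as far to the far side; hard stops at both. It stays where it is left; about 2 N at the knob moves it. It starts off (0 to 0.08); not to be operated.

How it is judged:
By the outcome, as a careful person would: the job done as asked, in the order asked, and still so for the second after the job is handed in, with the robot touching nothing.
It also fails if it takes over 35 s, if anything falls off the work surface, if the arm or the gripper's body presses on something with over 40 N, if the wrist force passes 120 N, or if a joint passes its speed limit or range.

### The arm

A 6-joint arm with a two-finger parallel gripper is mounted at the origin on the work surface. World frame = base frame: x ahead of the robot, y to its left, z up, the work surface at z = 0. Lengths are in mm, angles in rad, forces in N, time in s.
With the tool pointing down it reaches from about 400 to 925 mm from the base axis. Payload 12.5 kg.
Tool frame: the origin (TCP) lies between the finger pads; the fingertips stand 11 mm ahead of it and the grasp point (between the pads) lies 8 mm behind it (env.tip_extent is the distance from the TCP to the fingertips, in mm); x points along the fingers, z is the direction in which the jaws open and shut, and the axes are right-handed (so a half turn about x gives the same grasp; the last joint's range is limited). The gripper opens to 95 mm and grips with 3 to 60 N. Pads are 20 mm wide; open, the fingers measure 119 mm over their backs; the gripper's body (75 mm by 180 mm) begins 59 mm behind the grasp point.
Start: joints at [-1.301, 0.491, 1.559, -0, 1.092, -0.106], TCP at [229.409, -581.392, 225.661] pointing down, gripper open.
Joint ranges: [-3.1, 3.1], [-0.84, 2.19], [0.05, 2.79], [-1.13, 4.28], [0.06, 2.93], [-2.69, 2.69]. Speed limits (rad/s): [2.22, 2.22, 2.79, 3.14, 3.14, 3.14].

### API

Orientations are given as [roll, pitch, yaw] about the fixed x, y, z axes, in that order (R = Rz(yaw) Ry(pitch) Rx(roll)).
In Python, from cell import status, imaging, env gives the robot as it stands. The module is installed in compiled form; this text tells all that it offers.
- The arm moves only by the tool apply_moves, never from a script. Its argument "increments" is a list of rows, each a list of 5 numbers: the closure, from 0 (fully open) to 1 (shut), then the shift along the tool's x, y, z in mm, then the turn about the tool's x in degrees. A call has 1 to 10 rows; each row shifts and turns the commanded pose from where the row before left it, along the tool's axes as they then stand; what a row does not reach is not made up. A row lasts 1/10 s, in which the tool goes at most 50 mm and 8.59 degrees, less where a joint would pass 70% of its speed; a pose out of reach is approached as far as the arm can. A call with a gripper value outside its range is refused whole. The fingers move at their own pace and stop on an object; the grip force is fixed at half the most. Time passes only in rows, so rows that do not move let the fingers close. It gives the time, the measured TCP pose, the force and the opening at its end, in the units of the state.
- status.state(): the state, without advancing time (a new reading comes with each control period).
- imaging.read_camera(name): name is "scene" or "top" or "wrist"; returns a dict with "pixels" (480x640x3 uint8, red, green, blue), "fovy" (degrees; the focal length in pixels is half the picture's height over the tangent of half this angle, whatever the lens; pixels are square), "cx", "cy" (the principal point, pixels), "R" (3x3) and "t" (3): a world point X has camera coordinates R X + t. Camera axes: x right, y down, z forward; pixel columns grow to the right and rows downward; lengths in mm; the calibration is good to about 2 mm. The wrist camera is an equidistant fisheye: a pixel r from the principal point sees the ray r / f radians off the axis. A picture is of the moment at which its call begins. There is no depth.
- env.job_done(): hands the job in, once; it reports no verdict.
The state is a dict: "t": time; "joints": joint angles; "qvel": joint speeds; "tau": joint torques, N m; "eef_pos": TCP position; "tcp_rot": TCP orientation; "ft_force": force on the tool from outside, world axes, zero at the start; "moment": the same for the moment, N m; "opening": opening from 0.0 (shut) to 1.0 (fully open).
Only numpy, scipy, OpenCV 4.12 (cv2) and the standard library are available. Lean on these libraries where they do the work, as an engineer would, in place of code of your own. Each camera call takes 0.05 s, during which the arm holds its last target. There are 200 camera calls.

## Working session

There is one attempt and no reset: what is moved stays moved. The work goes in short steps, Python scripts to look and compute and a tool call to move; the robot and the scene stay as the last step left them, time stands still between calls to the robot, and variables do not carry over. Pictures are saved under pics/ and viewed, about 8 in all and at most 12, crops included, and the job is handed in when it is done.

Besides the shell and the picture viewer there is one more tool, called after ">>>" as a command line: name --pt "numbers of a row" for each row, then --argument value for the rest. apply_moves: Moves the arm, as the interface text tells. Its arguments: {"type":"object","properties":{"increments":{"type":"array"}},"required":["increments"]}

```bash
mkdir -p pics; python3 - <<'E'
from cell import status, imaging, env
import cv2, numpy as np
for n in ("scene","top"):
    c=imaging.read_camera(n); cv2.imwrite(f"pics/{n}0.png",c["pixels"][:,:,::-1])
    print(n,c["fovy"],c["cx"],c["cy"],np.round(c["R"],3).tolist(),np.round(c["t"],1))
s=status.state(); print(s)
E
```

```text
scene 53.06330756550396 317.4338834372394 243.4151264288737 [[-0.477, 0.879, 0.006], [0.584, 0.322, -0.745], [-0.657, -0.352, -0.667]] [ 204.2 -252.6 1098.4]
top 45.785723787556684 321.39298223339864 244.71982173143823 [[-0.011, -1.0, -0.011], [-0.988, 0.012, -0.156], [0.156, 0.009, -0.988]] [ 42.8 567.6 716.8]
{'t': 0.1, 'joints': array([-1.30059457e+00,  4.91511375e-01,  1.55935454e+00, -7.70449776e-06,
        1.09174070e+00, -1.05609094e-01]), 'qvel': array([-2.02972917e-04, -3.00145777e-03, -2.08205937e-03,  6.19394652e-05,
       -7.20128535e-04, -5.50613837e-04]), 'tau': array([ 3.76007898e-03, -6.13619900e+01, -2.58606112e+01,  6.94164634e-02,
        4.69865499e-02, -3.56783710e-05]), 'eef_pos': array([ 229.35291255, -581.18417118,  225.12437348]), 'tcp_rot': array([3.04272299, 1.56978235, 1.84774107]), 'ft_force': array([-0.52739374,  0.17214239,  1.08215718]), 'moment': array([-0.01466937,  0.0269728 ,  0.00681538]), 'opening': 0.9983464627720235}
```

View pics/scene0.png

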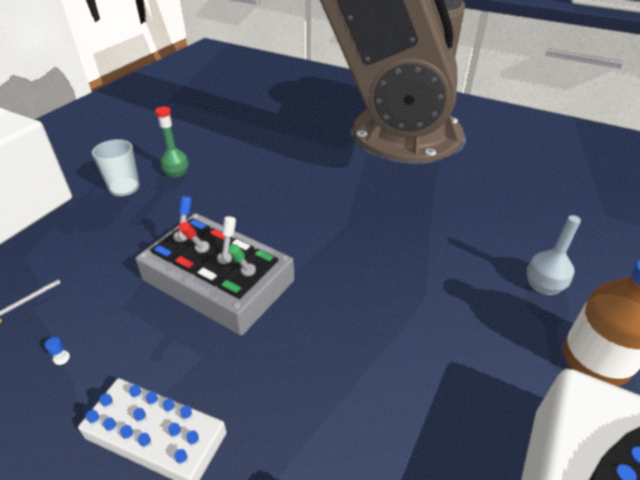

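View pics/top0.png

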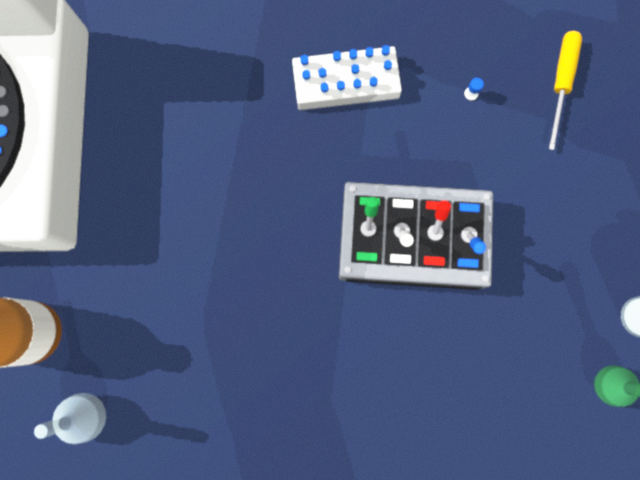

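The scene picture shows the bank near (215,270), with blue and white leaning to the robot and green and red away. In the top picture the bank spans about (343..492, 183..287). From +y to -y the order is green, white, red, blue. Next I'll enlarge the top view to measure it.

```bash
python3 - <<'E'
import cv2
a=cv2.imread("pics/top0.png")[172:297,335:500]
cv2.imwrite("pics/topc.png",cv2.resize(a,None,fx=4.8,fy=4.8,interpolation=cv2.INTER_CUBIC))
E
```

```text
(no output)
```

View pics/topc.png

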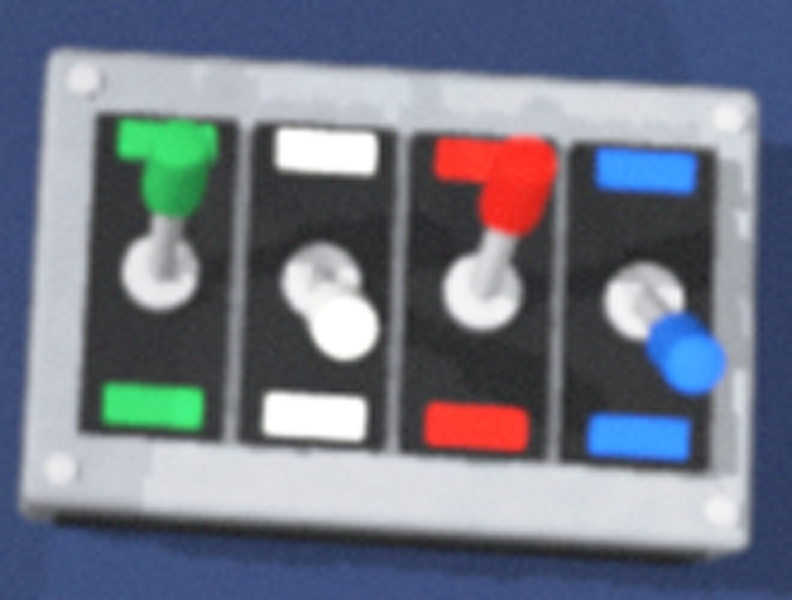

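```bash
cat > h.py <<'E'
from cell import status, imaging, env
import numpy as np, cv2
def cam(n): return imaging.read_camera(n)
def back(c,u,v,z):
    f=240/np.tan(np.radians(c["fovy"])/2)
    d=c["R"].T@np.array([(u-c["cx"])/f,(v-c["cy"])/f,1]); o=-c["R"].T@c["t"]
    return o+d*(z-o[2])/d[2]
def proj(c,X):
    f=240/np.tan(np.radians(c["fovy"])/2)
    p=c["R"]@X+c["t"]; return np.array([c["cx"]+f*p[0]/p[2],c["cy"]+f*p[1]/p[2]])
E
python3 - <<'E'
from h import *
c=cam("top"); np.set_printoptions(precision=1,suppress=True)
B=lambda u,v,z: back(c,335+(u+.5)/4.8-.5,172+(v+.5)/4.8-.5,z)
C=np.array([B(*p,50) for p in [(52,50),(757,97),(750,548),(22,515)]]); print(C,C.mean(0))
print([np.linalg.norm(C[i]-C[i-1]).round(1) for i in range(4)])
P=np.array([B(*p,60) for p in [(160,272),(321,281),(482,291),(645,301)]]); print(P,P.mean(0))
d=P[0]-P[3]; print("pitch",np.linalg.norm(d)/3,"yaw",np.arctan2(-d[0],d[1]))
for i,j in((0,1),(3,2)): e=C[i]-C[j]; print(np.arctan2(-e[0],e[1]))
print("knob tops", [B(*p,z) for p,z in [((178,152),116),((345,325),116),((528,158),116),((692,363),116)]])
E
```

```text
[[ 652.8    2.7   50. ]
 [ 636.5 -194.7   50. ]
 [ 509.9 -185.5   50. ]
 [ 521.3   13.2   50. ]] [580.1 -91.1  50. ]
[np.float64(131.9), np.float64(198.1), np.float64(126.9), np.float64(199.1)]
[[ 586.8  -25.5   60. ]
 [ 583.7  -69.5   60. ]
 [ 580.4 -113.5   60. ]
 [ 577.1 -157.9   60. ]] [582.  -91.6  60. ]
pitch 44.24739872494615 yaw -0.07355755554194414
-0.08228914863804802
-0.057183410273067385
knob tops [array([607.4, -26.6, 116. ]), array([562.1, -67.7, 116. ]), array([ 604.7, -115.8,  116. ]), array([ 551.3, -154.6,  116. ])]
```

```bash
cat >> h.py <<'E'
from scipy.spatial.transform import Rotation as Ro
yaw=-.0736; ex=np.array([np.cos(yaw),np.sin(yaw),0]); ey=np.array([-ex[1],ex[0],0])
PV={"green":np.array([586.8,-25.5,0]),"blue":np.array([577.1,-157.9,0])}
def toolR(s): return Ro.from_euler("xyz",s["tcp_rot"]).as_matrix()
def go(X):
    s=status.state(); return toolR(s).T@(X-s["eef_pos"])
E
python3 - <<'E'
from h import *
np.set_printoptions(precision=2,suppress=True)
s=status.state(); R=toolR(s); print(R)
print("tool z in bank angle deg",np.degrees(np.arctan2(ey@R[:,2],ex@R[:,2])))
c=cam("scene")
for p,z in [((70,195),0),((70,195),150),((0,243),0),((40,115),200),((118,190),0),((110,145),100),((165,110),130),((175,172),0)]: print(p,z,back(c,*p,z))
print("green approach",PV["green"]+60*ex+[0,0,200],go(PV["green"]+60*ex+[0,0,200]))
w=cam("wrist"); cv2.imwrite("pics/w0.png",w["pixels"][:,:,::-1])
E
```

```text
[[-0.    0.93  0.37]
 [ 0.    0.37 -0.93]
 [-1.    0.   -0.  ]]
tool z in bank angle deg -64.24943520105634
(70, 195) 0 [ 537.32 -475.26    0.  ]
(70, 195) 150 [ 655.82 -264.19  150.  ]
(0, 243) 0 [ 689.07 -467.05    0.  ]
(40, 115) 200 [ 575.16 -399.45  200.  ]
(118, 190) 0 [ 481.47 -407.99    0.  ]
(110, 145) 100 [ 477.4  -394.68  100.  ]
(165, 110) 130 [ 369.45 -355.26  130.  ]
(175, 172) 0 [ 380.24 -354.05    0.  ]
green approach [646.64 -29.91 200.  ] [  25.58  590.46 -359.74]
```

View pics/w0.png

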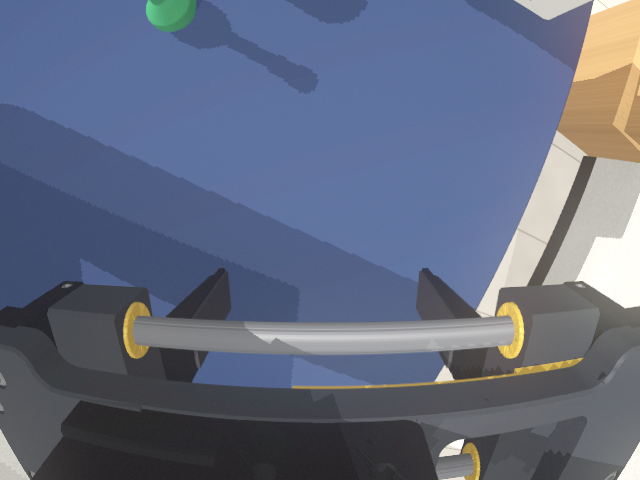

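>>> apply_moves --pt "1 -20 0 0 6.5" --pt "1 -20 0 0 6.5" --pt "1 -20 0 0 6.5" --pt "1 -20 0 0 6.5" --pt "1 0 0 0 0"

```text
t: 0.75
eef_pos: [229.6, -582.0, 308.1]
tcp_rot: [0.355, 1.566, -1.296]
ft_force: [-0.5, 0.2, -0.2]
opening: 0.637
```

```bash
python3 - <<'E'
from h import *
np.set_printoptions(precision=2,suppress=True)
s=status.state(); R=toolR(s); print(R,ex, s["eef_pos"],s["opening"],s["joints"])
print(go(PV["green"]+62*ex+[0,0,200]))
E
```

```text
[[ 0.    1.   -0.08]
 [-0.   -0.08 -1.  ]
 [-1.    0.    0.  ]] [ 1.   -0.07  0.  ] [ 229.63 -582.03  308.14] 0.6374564631526527 [-1.3   0.42  1.45  0.    1.27  0.35]
[ 106.32  373.42 -584.11]
```

>>> apply_moves --pt "1 0 10 -20 0" --pt "1 0 20 -32 0" --pt "1 0 20 -32 0" --pt "1 0 20 -32 0" --pt "1 0 20 -32 0" --pt "1 0 20 -32 0" --pt "1 0 20 -32 0" --pt "1 0 20 -32 0" --pt "1 0 20 -32 0" --pt "1 0 20 -32 0"

```text
t: 1.75
eef_pos: [443.3, -287.6, 304.6]
tcp_rot: [-2.151, 1.57, 2.487]
ft_force: [1.2, -0.6, 0.7]
opening: 0.003
```

>>> apply_moves --pt "1 0 20 -30 0" --pt "1 0 20 -30 0" --pt "1 0 20 -30 0" --pt "1 0 20 -30 0" --pt "1 0 20 -30 0" --pt "1 0 20 -30 0" --pt "1 0 20 -30 0" --pt "1 0 20 -30 0" --pt "1 0 10 -15 0" --pt "1 0 0 0 0"

```text
t: 2.75
eef_pos: [632.7, -46.6, 304.2]
tcp_rot: [-1.676, 1.569, 2.962]
ft_force: [0.3, 0.2, 0.1]
opening: 0.004
```

```bash
python3 - <<'E'
from h import *
np.set_printoptions(precision=2,suppress=True)
s=status.state(); R=toolR(s); print(R,s["eef_pos"],s["opening"],s["joints"])
print(go(PV["green"]+62*ex+[0,0,103]))
E
```

```text
[[-0.    1.   -0.07]
 [ 0.   -0.07 -1.  ]
 [-1.   -0.   -0.  ]] [632.72 -46.61 304.22] 0.003746808656411802 [-0.18  0.44  1.43  0.    1.27  1.47]
[201.2   14.96 -17.65]
```

>>> apply_moves --pt "1 0 15 -17.5 0" --pt "1 30 0 0 0" --pt "1 40 0 0 0" --pt "1 40 0 0 0" --pt "1 40 0 0 0" --pt "1 25 0 0 0" --pt "1 15 0 0 0" --pt "1 11 0 0 0" --pt "1 0 0 0 0"

```text
t: 3.65
eef_pos: [648.1, -32.4, 103.9]
tcp_rot: [-1.51, 1.57, 3.125]
ft_force: [-0.2, 0.2, 0.1]
opening: 0.004
```

```bash
python3 - <<'E'
from h import *
np.set_printoptions(precision=2,suppress=True)
a=cam("scene")["pixels"][170:350,120:330,::-1]; b=cam("top")["pixels"][150:310,320:520,::-1]
cv2.imwrite("pics/g1.png",np.hstack([cv2.resize(a,(400,343)),cv2.resize(b,(400,343))]))
s=status.state(); print(s["eef_pos"],s["ft_force"],go(PV["green"]+62*ex+[0,0,103]))
E
```

```text
[648.89 -32.19 105.62] [-0.16 -0.56  0.41] [ 2.62 -0.43 -2.11]
```

View pics/g1.png

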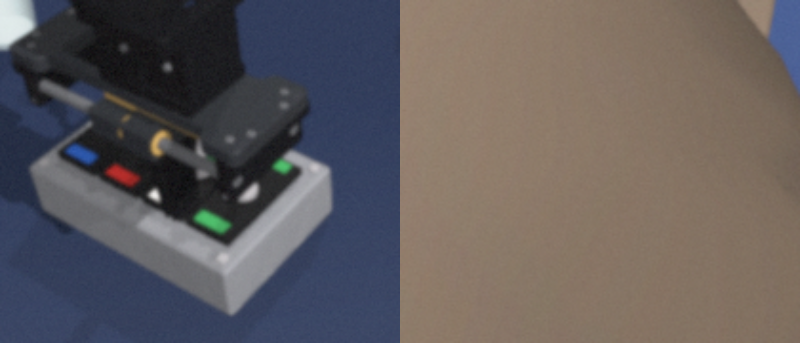

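The left half shows the closed finger beyond the green knob and clear of the other knobs. The top view is hidden by the arm. I'll sweep towards the robot now.

>>> apply_moves --pt "1 2 -8 -2 0" --pt "1 0 -8 0 0" --pt "1 0 -8 0 0" --pt "1 0 -8 0 0" --pt "1 0 -8 0 0" --pt "1 0 -7 0 0" --pt "1 0 -5 0 0" --pt "1 0 -3 0 0" --pt "1 0 0 0 0"

```text
t: 4.65
eef_pos: [593.3, -25.6, 102.5]
tcp_rot: [-1.487, 1.57, -3.135]
ft_force: [0.4, 0.3, -0.6]
opening: 0.003
```

>>> apply_moves --pt "1 0 -2 0 0" --pt "1 0 0 0 0"

```text
t: 4.85
eef_pos: [591.7, -25.4, 102.4]
tcp_rot: [-1.351, 1.57, -2.999]
ft_force: [2.3, -0.3, -0.6]
opening: 0.003
```

>>> apply_moves --pt "1 0 -2 0 0" --pt "1 0 0 0 0"

```text
t: 5.05
eef_pos: [589.6, -25.3, 102.4]
tcp_rot: [-1.37, 1.57, -3.019]
ft_force: [2.3, -0.7, -1.0]
opening: 0.003
```

Contact force is about 2 N, so the toggle is moving and not yet at its stop.

>>> apply_moves --pt "1 0 -2 0 0" --pt "1 0 0 0 0"

```text
t: 5.25
eef_pos: [588.6, -25.3, 102.7]
tcp_rot: [1.473, 1.568, -0.176]
ft_force: [6.1, -0.9, -3.1]
opening: 0.005
```

>>> apply_moves --pt "1 0 -1 0 0" --pt "1 0 0 0 0"

```text
t: 5.45
eef_pos: [588.4, -25.3, 102.8]
tcp_rot: [1.503, 1.567, -0.146]
ft_force: [9.7, -0.8, -5.0]
opening: 0.002
```

>>> apply_moves --pt "1 0 -1 0 0" --pt "1 0 0 0 0"

```text
t: 5.65
eef_pos: [588.1, -25.3, 102.9]
tcp_rot: [1.511, 1.565, -0.138]
ft_force: [12.4, -2.0, -6.7]
opening: 0.002
```

The force rises steeply while the TCP stays put, 0.3 mm from the predicted stop, so green is hard off. I'll back off, rise, and move to the near side of blue.

>>> apply_moves --pt "1 0 10 0 0" --pt "1 0 20 0 0" --pt "1 -20 0 0 0" --pt "1 -30 0 0 0" --pt "1 -40 0 0 0" --pt "1 -40 0 0 0" --pt "1 0 0 0 0"

```text
t: 6.35
eef_pos: [617.2, -27.4, 237.9]
tcp_rot: [1.493, 1.564, -0.156]
ft_force: [0.1, -0.1, -0.2]
opening: 0.005
```

```bash
python3 - <<'E'
from h import *
np.set_printoptions(precision=2,suppress=True)
s=status.state(); print(s["eef_pos"],s["ft_force"],go(PV["blue"]-62*ex+[0,0,103]))
E
```

```text
[617.18 -27.38 237.9 ] [ 0.11 -0.12 -0.24] [134.32 -92.77 133.42]
```

>>> apply_moves --pt "1 0 -20 28 0" --pt "1 0 -25 35 0" --pt "1 0 -25 35 0" --pt "1 0 -23 35 0" --pt "1 30 0 0 0" --pt "1 40 0 0 0" --pt "1 30 0 0 0" --pt "1 20 0 0 0" --pt "1 14 0 0 0" --pt "1 0 0 0 0"

```text
t: 7.35
eef_pos: [511.5, -152.2, 96.5]
tcp_rot: [-1.894, 1.566, 2.74]
ft_force: [-0.3, 0.3, 0.5]
opening: 0.005
```

```bash
python3 - <<'E'
from h import *
np.set_printoptions(precision=2,suppress=True)
a=cam("scene")["pixels"][170:350,120:330,::-1]
cv2.imwrite("pics/b1.png",cv2.resize(a,(700,600)))
s=status.state(); print(s["eef_pos"],s["ft_force"],go(PV["blue"]-62*ex+[0,0,103]))
E
```

```text
[ 512.06 -152.38   97.74] [-0.47  0.45  1.23] [-5.26  3.26  0.7 ]
```

View pics/b1.png

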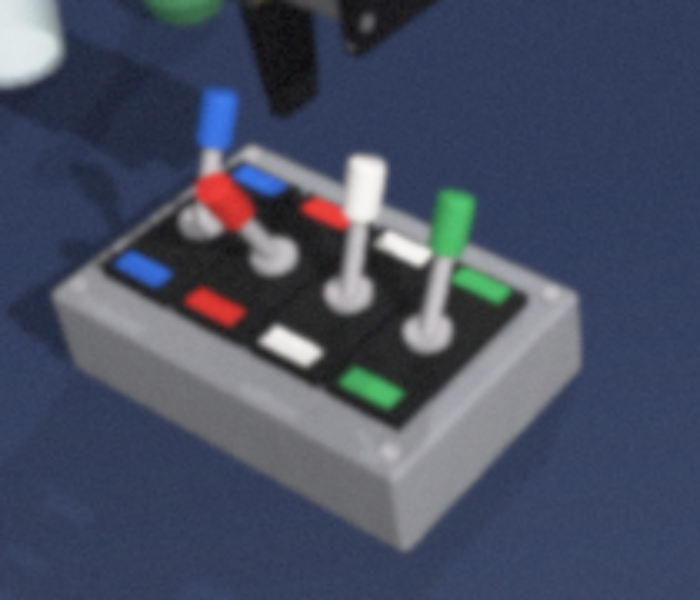

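Green (455,225) now leans like white and red is unmoved. The finger is on the near side of blue at (285,90). I'll push away from the robot.

>>> apply_moves --pt "1 -5 8 1 0" --pt "1 0 8 0 0" --pt "1 0 8 0 0" --pt "1 0 8 0 0" --pt "1 0 8 0 0" --pt "1 0 8 0 0" --pt "1 0 6 0 0" --pt "1 0 4 0 0" --pt "1 0 3 0 0" --pt "1 0 0 0 0"

```text
t: 8.4
eef_pos: [573.5, -158.4, 103.3]
tcp_rot: [-1.714, 1.57, 2.92]
ft_force: [-1.0, 0.4, -1.6]
opening: 0.005
```

>>> apply_moves --pt "1 0 2 0 0" --pt "1 0 0 0 0"

```text
t: 8.6
eef_pos: [575.3, -158.5, 103.4]
tcp_rot: [-1.714, 1.57, 2.92]
ft_force: [-3.0, 0.4, -1.8]
opening: 0.004
```

>>> apply_moves --pt "1 0 2 0 0" --pt "1 0 0 0 0"

```text
t: 8.8
eef_pos: [576.2, -158.5, 103.3]
tcp_rot: [-1.721, 1.568, 2.913]
ft_force: [-9.0, 0.2, -0.1]
opening: 0.002
```

>>> apply_moves --pt "1 0 1.5 0 0" --pt "1 0 0 0 0"

```text
t: 9.0
eef_pos: [576.6, -158.5, 103.1]
tcp_rot: [-1.716, 1.565, 2.919]
ft_force: [-12.3, -0.0, 1.3]
opening: 0.005
```

>>> apply_moves --pt "1 0 -10 0 0" --pt "1 0 -25 0 0" --pt "1 0 -30 0 0" --pt "1 -30 -30 0 0" --pt "1 -40 -20 0 0" --pt "1 -40 0 0 0" --pt "1 -20 0 0 0" --pt "1 0 0 0 0"

```text
t: 9.8
eef_pos: [465.4, -150.5, 236.9]
tcp_rot: [1.21, 1.563, -0.439]
ft_force: [-0.7, 0.4, -0.7]
opening: 0.005
```

```bash
python3 - <<'E'
from h import *
a=cam("scene")["pixels"][170:350,120:330,::-1]; b=cam("top")["pixels"][150:310,320:520,::-1]
cv2.imwrite("pics/f1.png",np.hstack([cv2.resize(a,(400,343)),cv2.resize(b,(400,343))]))
s=status.state(); print(s["t"],s["eef_pos"],s["ft_force"])
E
```

```text
9.9 [ 464.25995906 -149.91223698  233.69052732] [-0.37535541 -0.50531259 -0.73028371]
```

View pics/f1.png

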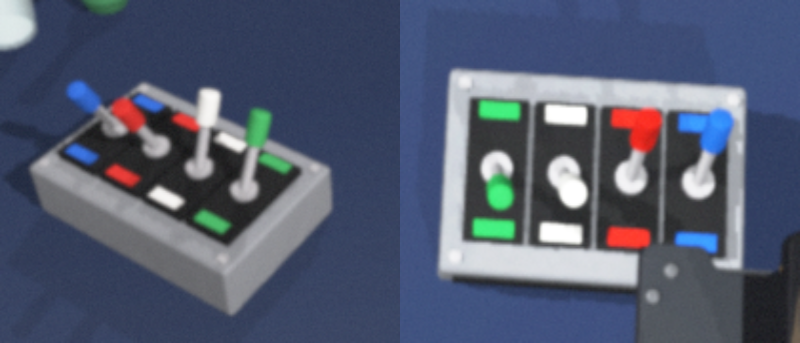

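Both views show green and white off, red and blue on, with the arm clear. Handing in.

```bash
python3 -c "
from cell import env; print(env.job_done())"
```

```text
the job is handed in; nothing more can be done
None
```

The changeover is done and the job is handed in at about 10 s. With the gripper shut, I pushed the green toggle fully off first, then the blue toggle fully on.

- **At the stops:** each toggle was pushed until the force rose to about 12 N with the TCP hardly moving. Green stopped at x = 588.1 mm, against 587.8 mm predicted. Blue stopped at 576.6 mm, against about 576 mm.
- **Final pictures:** both the scene and top views show green and white leaning to the robot, and red and blue leaning away. Red and white look unmoved.
- **Robot clear:** at hand-in the gripper was raised off the bank and touching nothing, with wrist forces below 1 N.
- **Slip on the way:** the descent beside blue went about 5 mm lower than planned, touched nothing, and was corrected before the push. No other check failed or disagreed.

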